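# Refit the knobs of the jar mixer and give it a test press

### The arm

A 6-joint arm with a two-finger parallel gripper is mounted at the origin on a cart in front of the work surface, level with it; the furniture and walls round the work are solid. World frame = base frame: x ahead of the robot, y to its left, z up, the work surface at z = 0. Lengths are in m, angles in rad, forces in N, time in s.
With the tool pointing down it reaches from about 0.35 to 0.775 m from the base axis. Payload 7.3 kg.
Tool frame: the origin (TCP) lies at the very end of the fingers, on their centre line; the grasp point (between the pads) lies 19 mm behind it; z points along the fingers, y is the direction in which the jaws open and shut (so a half turn about z gives the same grasp; the last joint's range is limited). The gripper opens to 92 mm and grips with 3 to 60 N. Pads are 19 mm wide; open, the fingers measure 130 mm over their backs; the gripper's body (75 mm by 190 mm) begins 47 mm behind the grasp point.
Start: joints at [1.14, 0.342, 1.524, -0, 1.275, -0.146], TCP at [0.147, 0.504, 0.227] pointing down, gripper open.
Joint ranges: [-2.53, 2.53], [-0.77, 2.02], [0.04, 2.7], [-1, 4.14], [0.28, 2.66], [-3.11, 3.11]. Speed limits (rad/s): [2.57, 2.57, 3.14, 3.14, 3.14, 3.14].

### API

Orientations are given as [roll, pitch, yaw] about the fixed x, y, z axes, in that order (R = Rz(yaw) Ry(pitch) Rx(roll)).
In Python, from cell import observe, read_camera, camera_info, hand_in gives the robot as it stands.
- The arm moves only by the tool jog_arm, never from a script. Its argument "rows" is one flat list of numbers, 5 for each row, row after row: the finger opening in mm, from 0 to 91.8, then the shift along the tool's x, y, z in mm, then the turn about the tool's z in degrees. In form: [gripper, tx, ty, tz, roll, gripper, tx, ty, tz, roll, ...]. A call has 1 to 20 rows; each row shifts and turns the commanded pose from where the row before left it, along the tool's axes as they then stand; what a row does not reach is not made up. A row lasts 1/10 s, in which the tool goes at most 50 mm and 8.59 degrees, less where a joint would pass 70% of its speed; a pose out of reach is approached as far as the arm can. A call with a gripper value outside its range is refused whole. The fingers move at their own pace and stop on an object; "grip_force" is the grip in N (left out, the last holds). Time passes only in rows, so rows that do not move let the fingers close. It gives the time, the measured TCP pose, the force and the opening at its end, in the units of the state.
- observe(): the state, without advancing time (a new reading comes with each control period).
- read_camera(name): name is "scene" or "top" or "wrist"; returns (picture, depth): 420x560x3 uint8, red, green, blue; 420x560 float32, m along the optical axis (not along the pixel's ray), 0 where there is no reading.
- camera_info(name): a dict with "fx", "fy", "cx", "cy" (pixels), "extrinsics" (4x4, takes a point from camera to world coordinates); the wrist camera has in their place "tool_from_camera" (4x4, takes a point from camera to tool coordinates, whose origin is the TCP and whose axes are the flange's). Camera axes: x right, y up, looking along -z (the intrinsics and any distortion apply to the point x, -y, -z); pixel columns grow to the right and rows downward; lengths in m; the calibration is good to about 2 mm. The wrist camera is an equidistant fisheye: a pixel r from the principal point sees the ray r / f radians off the axis. A picture is of the moment at which its call begins: read the wrist's pose just before it. camera_info takes no time and is no camera call.
- hand_in(): hands the job in, once; it reports no verdict.
The state is a dict: "time": time; "qpos": joint angles; "qvel": joint speeds; "joint_efforts": joint torques, N m; "tool_pos": TCP position; "tool_rot": TCP orientation; "contact_force": force on the tool from outside, world axes, zero at the start; "torque": the same for the moment, N m; "opening": finger opening in m.
Only numpy, scipy, OpenCV 4.12 (cv2) and the standard library are available. Lean on these libraries where they do the work, as an engineer would, in place of code of your own. Each camera call takes 0.05 s, during which the arm holds its last target. There are 200 camera calls.

### The job

The control knobs of the small jar mixer were taken off for washing: turn each knob that lies on the worktop flat to flat with a free shaft and push it on until it snaps and sits fully down on the deck (any knob fits any shaft; one knob may be missing). When all are on, slide the steel shutter fully back, take the spice jar from the cork coaster, press it upright onto the sprung pad in the well until the pad is fully down, and hold it there for about a second. Then stand the jar upright on the middle of its coaster again and slide the shutter fully shut, leaving the knobs on and everything else on the worktop where it is.

Things in the scene. Friction and masses are not known exactly. Their poses are not given: they have to be found in the camera images.
- knob_1_mid (a point): black control knob (all alike; one may be absent): a bar 46 long (x), 28 wide (y), 36 high, 60 g. The point is its centre, 18 above its underside; z up. The +x end has a pointed nose, 37 from the axis, with a white line on top. Grip it across the 28 mm. A D-shaped bore, 23 deep, about 1 mm wider all round than a shaft, opens below; its flat is on the nose side (+x).
- knob_2_mid (a point): black control knob (all alike; one may be absent): a bar 46 long (x), 28 wide (y), 36 high, 60 g. The point is its centre, 18 above its underside; z up. The +x end has a pointed nose, 37 from the axis, with a white line on top. Grip it across the 28 mm. A D-shaped bore, 23 deep, about 1 mm wider all round than a shaft, opens below; its flat is on the nose side (+x).
- knob_3_mid (a point): black control knob (all alike; one may be absent): a bar 46 long (x), 28 wide (y), 36 high, 60 g. The point is its centre, 18 above its underside; z up. The +x end has a pointed nose, 37 from the axis, with a white line on top. Grip it across the 28 mm. A D-shaped bore, 23 deep, about 1 mm wider all round than a shaft, opens below; its flat is on the nose side (+x).
- shaft_1_tip (a point): steel D-shaft on the mixer's deck, 12 across, 21 high, its last 4 tapered; the point is the centre of its top end; z up. +x points out of its flat (3 from the axis): a knob goes on with its nose along this +x, within about 8 degrees. Turns stiffly (0.03 N m). Home = knob's underside on the deck, knob's centre 3 below this point.
- shaft_2_tip (a point): steel D-shaft on the mixer's deck, 12 across, 21 high, its last 4 tapered; the point is the centre of its top end; z up. +x points out of its flat (3 from the axis): a knob goes on with its nose along this +x, within about 8 degrees. Turns stiffly (0.03 N m). Home = knob's underside on the deck, knob's centre 3 below this point.
- shaft_3_tip (a point): steel D-shaft on the mixer's deck, 12 across, 21 high, its last 4 tapered; the point is the centre of its top end; z up. +x points out of its flat (3 from the axis): a knob goes on with its nose along this +x, within about 8 degrees. Turns stiffly (0.03 N m). Home = knob's underside on the deck, knob's centre 3 below this point.
- mixer: the jar mixer, a grey box 350 wide (y), fixed; origin on the line of the shafts, mid-width, 80 behind its front edge, 85 before its back; deck 45 above the worktop. Its three shafts stand in a row along y, 85 apart; the well with its pad and shutter is at the +y end. On each shaft two sprung catches resist a knob from about 13 down to 4 above home, with 6 to 10 N, then it snaps down and holds (9 N pulls it off).
- shutter_grip (a point): centre of the upright black grip of the steel shutter: 30 long (along the track, x) by 12 wide (y) by 26 high, its top 12 above this point; the shutter plate below it lies 14 lower. +x points along the track in the opening direction, away from the robot; the grip moves with the shutter.
- shutter (a joint): travel of the shutter that covers the well: 0 shut, 0.07 m fully open (end stop); stays where it is left, drag about 1.5 N
- pad_top (a point): centre of the top of the square black sprung pad (60 wide) in its 66 mm square well at the mixer's end, 2 below the deck when up; z up, x along the shutter's track. The well is hidden under the shutter when that is shut.
- pad (a joint): how far the pad is pressed: 0 up, 0.010 m fully down (end stop); 3 N to start, 10 N at the bottom; springs back. The jar's own weight does not press it.
- jar_mid (a point): spice jar with a dark cap, upright cylinder 41 across, 105 high, 110 g, the one that stands on the cork coaster; the point is its centre, half-way up; z along its axis
- coaster_top (a point): centre of the top of a round cork coaster, 100 across, 6 thick, fixed to the worktop. (Wall cupboards hang over the back of the worktop, from x = 0.58 m on, their underside 0.48 m up: swing wide moves in close to the robot.)
- tin: bystander, leave alone: food tin, 75 across, 110 high (mm); origin at its underside
- spoon: bystander, leave alone: steel teaspoon, 130 long, 11 high, lies behind the knobs (mm); origin at its underside
- lemon: bystander, leave alone: lemon, 78x55x56 (mm); origin at its underside
- garlic: bystander, leave alone: garlic bulb, 60 across (mm); origin at its underside
- onion: bystander, leave alone: red onion, about 67 across (mm); origin at its underside
Things that resemble listed ones, but are neither listed nor needed, are in the scene too. Leave any green look-alike of the part that bears knob_1_mid alone.

How it is judged:
On the way, in this order (a step that is already met when the one before it is completed fails the run):
1. every knob that is there sits fully home on a shaft of its own (((z of knob_1_mid in the frame of shaft_1_tip below -0.001 m and horizontal distance between knob_1_mid and shaft_1_tip below 0.003 m and angle between the x axis of knob_1_mid and the x axis of shaft_1_tip, either way round below 0.25 rad) or (z of knob_1_mid in the frame of shaft_2_tip below -0.001 m and horizontal distance between knob_1_mid and shaft_2_tip below 0.003 m and angle between the x axis of knob_1_mid and the x axis of shaft_2_tip, either way round below 0.25 rad) or (z of knob_1_mid in the frame of shaft_3_tip below -0.001 m and horizontal distance between knob_1_mid and shaft_3_tip below 0.003 m and angle between the x axis of knob_1_mid and the x axis of shaft_3_tip, either way round below 0.25 rad)) and ((z of knob_2_mid in the frame of shaft_1_tip below -0.001 m and horizontal distance between knob_2_mid and shaft_1_tip below 0.003 m and angle between the x axis of knob_2_mid and the x axis of shaft_1_tip, either way round below 0.25 rad) or (z of knob_2_mid in the frame of shaft_2_tip below -0.001 m and horizontal distance between knob_2_mid and shaft_2_tip below 0.003 m and angle between the x axis of knob_2_mid and the x axis of shaft_2_tip, either way round below 0.25 rad) or (z of knob_2_mid in the frame of shaft_3_tip below -0.001 m and horizontal distance between knob_2_mid and shaft_3_tip below 0.003 m and angle between the x axis of knob_2_mid and the x axis of shaft_3_tip, either way round below 0.25 rad)) and ((z of knob_3_mid in the frame of shaft_1_tip below -0.001 m and horizontal distance between knob_3_mid and shaft_1_tip below 0.003 m and angle between the x axis of knob_3_mid and the x axis of shaft_1_tip, either way round below 0.25 rad) or (z of knob_3_mid in the frame of shaft_2_tip below -0.001 m and horizontal distance between knob_3_mid and shaft_2_tip below 0.003 m and angle between the x axis of knob_3_mid and the x axis of shaft_2_tip, either way round below 0.25 rad) or (z of knob_3_mid in the frame of shaft_3_tip below -0.001 m and horizontal distance between knob_3_mid and shaft_3_tip below 0.003 m and angle between the x axis of knob_3_mid and the x axis of shaft_3_tip, either way round below 0.25 rad))), for 0.2 s.
2. the shutter is fully open, the knobs still on (all of step 1 and value of joint shutter above 0.065 m), for 0.2 s.
3. the pad is pressed fully down by the upright jar for half a second (all of step 1 and value of joint pad above 0.009 m and horizontal distance between jar_mid and pad_top below 0.02 m and angle between jar_mid's own z axis and vertical below 0.2 rad), for 0.5 s.
At the end, for the whole second after the job is handed in: every knob present is home on a shaft (underside within 2 mm of the deck, within 3 mm of the shaft's axis, flat aligned), the shutter shut (within 6 mm), the pad up, the jar standing upright on the coaster within 30 mm of its centre (all of step 1 and value of joint shutter below 0.006 m and value of joint pad below 0.003 m and horizontal distance between jar_mid and coaster_top below 0.03 m and angle between jar_mid's own z axis and vertical below 0.15 rad and z of jar_mid in the frame of coaster_top between 0.047 and 0.058 m); the robot touches nothing.
It fails at once if the tin is moved by more than 5 cm (distance of tin from where it was at the start of the episode above 0.05 m).
It fails at once if the spoon is moved by more than 5 cm (distance of spoon from where it was at the start of the episode above 0.05 m).
It fails at once if the lemon is moved by more than 5 cm (distance of lemon from where it was at the start of the episode above 0.05 m).
It fails at once if the garlic is moved by more than 5 cm (distance of garlic from where it was at the start of the episode above 0.05 m).
It fails at once if the onion is moved by more than 5 cm (distance of onion from where it was at the start of the episode above 0.05 m).
Of knob_1, knob_2, knob_3 only 2 to 3 are there at a start; the rules pass over those that are not, and their reading is None.
At some moment in a run one of knob_1, knob_2, knob_3 may be knocked a few centimetres aside while the robot is not near it.
It also fails if it takes over 210 s, if anything falls off the work surface, if the arm or the gripper's body presses on something with over 40 N, if the wrist force passes 120 N, or if a joint passes its speed limit or range.

## Working session

There is one attempt and no reset: what is moved stays moved. The work goes in short steps, Python scripts to look and compute and a tool call to move; the robot and the scene stay as the last step left them, time stands still between calls to the robot, and variables do not carry over. Pictures are saved under pics/ and viewed, about 12 in all and at most 16, crops included, and the job is handed in when it is done.

Besides the shell and the picture viewer there is one more tool, called after "Emit:" as name(argument=value, ...), one argument or row to a line, values as JSON. jog_arm: Moves the arm, as the interface text tells. Its arguments: {"type":"object","properties":{"rows":{"type":"array","items":{"type":"number"}},"grip_force":{"type":"number"}},"required":["rows"]}

```bash
ls; mkdir -p pics; cat > h.py <<'E'
import numpy as np, cv2
from cell import observe, read_camera, camera_info, hand_in
from scipy.spatial.transform import Rotation as R
def snap(name,fn):
    s=observe(); p,d=read_camera(name); cv2.imwrite('pics/'+fn+'.png',p[:,:,::-1]); np.savez('pics/'+fn+'.npz',p=p,d=d,pos=s['tool_pos'],rot=s['tool_rot']); return p,d,s
def cam(name,s=None):
    c=camera_info(name)
    if name!='wrist': return c,np.array(c['extrinsics'])
    T=np.eye(4); T[:3,:3]=R.from_euler('xyz',s['tool_rot']).as_matrix(); T[:3,3]=s['tool_pos']
    return c,T@np.array(c['tool_from_camera'])
def ray(name,u,v,s=None):
    c,T=cam(name,s)
    x=(u-c['cx'])/c['fx']; y=(v-c['cy'])/c['fy']
    if name=='wrist':
        r=np.hypot(x,y); k=np.sin(r)/r if r>1e-9 else 1; d=np.array([x*k,-y*k,-np.cos(r)])
    else: d=np.array([x,-y,-1.])
    return T[:3,3],T[:3,:3]@d
def onz(name,u,v,z,s=None):
    o,d=ray(name,u,v,s); return o+d*(z-o[2])/d[2]
def dep(name,u,v,d,s=None):
    o,r=ray(name,u,v,s)
    c,T=cam(name,s)
    return o+r*d[int(v),int(u)]/(-(T[:3,:3].T@r)[2])
def tri(a,b):
    (o1,d1),(o2,d2)=a,b; d1=d1/np.linalg.norm(d1);d2=d2/np.linalg.norm(d2)
    t=np.linalg.lstsq(np.c_[d1,-d2],o2-o1,rcond=None)[0]; p,q=o1+d1*t[0],o2+d2*t[1]; return (p+q)/2,np.linalg.norm(p-q)
E
python3 - <<'E'
from h import *
print(observe())
for n in('scene','top','wrist'):
    p,d,s=snap(n,n+'0'); print(n,camera_info(n))
a=cv2.imread('pics/top0.png'); cv2.imwrite('pics/top0b.png',cv2.resize(a,(800,600),interpolation=cv2.INTER_CUBIC))
a=cv2.imread('pics/scene0.png'); cv2.imwrite('pics/scene0b.png',cv2.resize(a,(800,600),interpolation=cv2.INTER_CUBIC))
E
```

```text
pics
{'time': 0.0, 'qpos': array([ 1.13997734e+00,  3.42725694e-01,  1.52504638e+00,  9.29254234e-06,
        1.27542183e+00, -1.46004189e-01]), 'qvel': array([ 1.29543415e-05,  3.67681977e-04,  1.57300117e-03,  5.64549342e-04,
        4.16012195e-04, -7.70832193e-05]), 'joint_efforts': array([-3.85188478e-04, -4.31265843e+01, -2.44214523e+01,  7.14380457e-02,
        5.60346292e-02, -1.66327150e-04]), 'tool_pos': array([0.14731161, 0.50346288, 0.22603319]), 'tool_rot': array([-3.14000973e+00, -2.41750987e-04,  2.85677495e+00]), 'contact_force': array([ 0.34364598, -0.09578313, -0.54834513]), 'torque': array([-0.00264507, -0.00851206, -0.00094968]), 'opening': 0.09187276329754604}
scene {'fx': 388.0289015879692, 'fy': 388.0289015879692, 'cx': 273.136616821919, 'cy': 210.19344257284783, 'extrinsics': array([[ 0.55458774,  0.45977393, -0.69357074, -0.29996661],
       [-0.8320497 ,  0.2951672 , -0.4696484 , -0.69967216],
       [-0.01121276,  0.83754657,  0.54625087,  0.70126507],
       [ 0.        ,  0.        ,  0.        ,  1.        ]])}
top {'fx': 540.2949617437905, 'fy': 540.2949617437905, 'cx': 281.86663642798925, 'cy': 205.85746285485516, 'extrinsics': array([[-0.45291174,  0.68684348, -0.5684338 , -0.64145102],
       [-0.8914183 , -0.36004326,  0.27521313,  0.36932532],
       [-0.01563241,  0.63135955,  0.77533267,  1.65081227],
       [ 0.        ,  0.        ,  0.        ,  1.        ]])}
wrist {'fx': 325.19226210127806, 'fy': 325.19226210127806, 'cx': 279.828087026176, 'cy': 211.37310319513782, 'tool_from_camera': array([[ 1.75923260e-03,  9.62346854e-01,  2.71818761e-01,
         7.42495985e-02],
       [ 9.99998452e-01, -1.68382549e-03, -5.10655357e-04,
        -4.54370909e-04],
       [-3.37322169e-05,  2.71819238e-01, -9.62348326e-01,
        -1.58100957e-01],
       [ 0.00000000e+00,  0.00000000e+00,  0.00000000e+00,
         1.00000000e+00]])}
```

View pics/top0b.png

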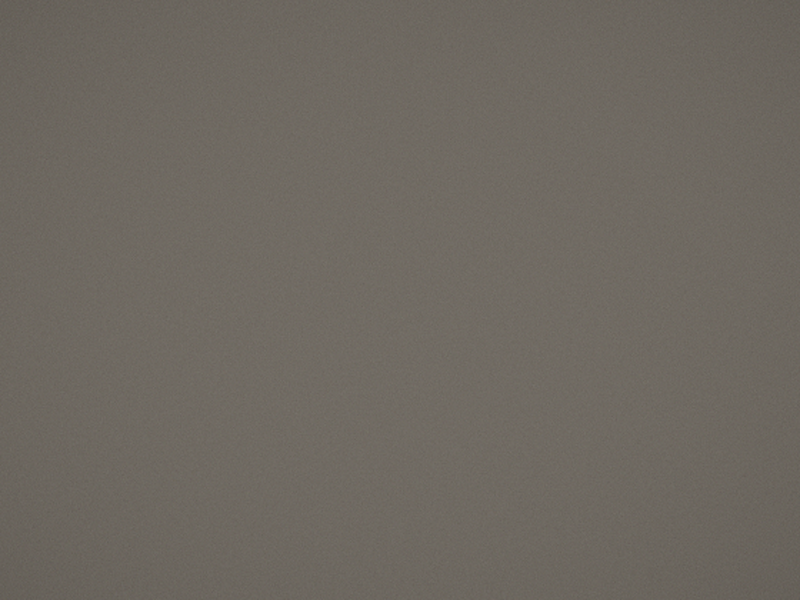

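View pics/scene0b.png

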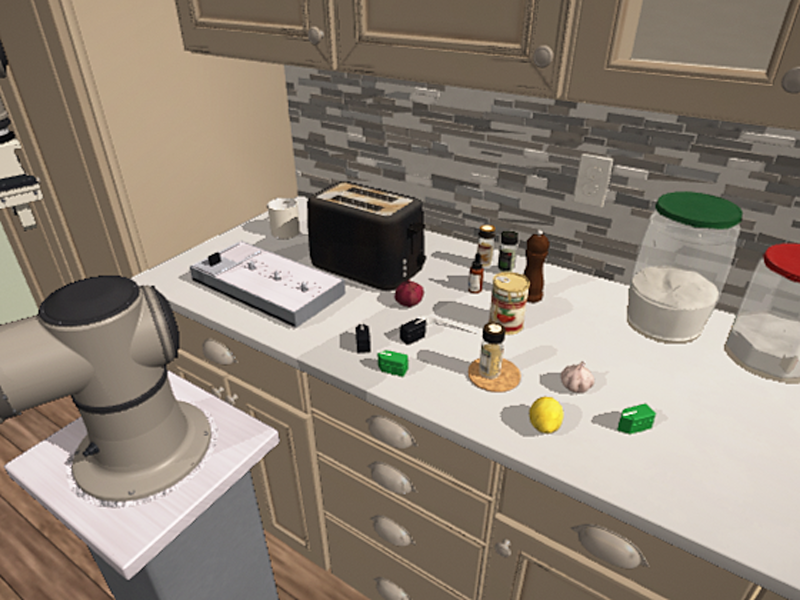

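Top camera is blocked. The scene view (800×600) shows the mixer at left, black knobs at about (363,338) and (413,330), the jar on its coaster at (493,360), and green decoys at (393,363) and (636,418).

```bash
python3 - <<'E'
from h import *
z=np.load('pics/scene0.npz'); d=z['d']
for n,u,v in [('knobA',363,330),('knobB',412,326),('gr1',393,358),('gr2',636,412),('cap',492,330),('coaster',505,383),('tin',510,285),('shutgrip',214,258),('shaft1',252,266),('shaft2',277,274),('shaft3',304,285),('deckR',300,310),('onion',408,290),('lemon',546,410),('garlic',577,372),('spoon',455,325),('toaster near',330,265),('backcornerdeck',343,288)]:
    print(n,dep('scene',u*.7,v*.7,d).round(3))
E
```

```text
knobA [ 0.425 -0.141  0.034]
knobB [ 0.488 -0.219  0.036]
gr1 [ 0.385 -0.24   0.032]
gr2 [ 0.482 -0.662  0.037]
cap [ 0.469 -0.399  0.11 ]
coaster [ 0.465 -0.438  0.005]
tin [ 0.638 -0.361  0.105]
shutgrip [0.428 0.297 0.071]
shaft1 [0.471 0.219 0.052]
shaft2 [0.465 0.131 0.061]
shaft3 [0.463 0.047 0.06 ]
deckR [0.399 0.004 0.045]
onion [ 0.584 -0.149  0.05 ]
lemon [ 0.389 -0.539  0.052]
garlic [ 0.517 -0.549  0.046]
spoon [ 0.575 -0.274  0.008]
toaster near [0.601 0.087 0.033]
backcornerdeck [0.542 0.002 0.026]
```

View pics/wrist0.png

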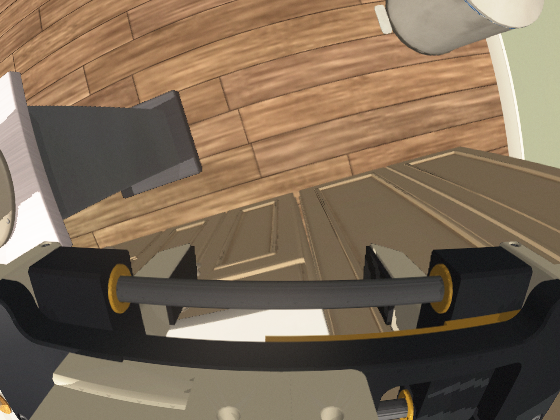

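Emit:
jog_arm(
  rows=[91, 0, 0, -3.7, 8.18, 91, 0, 0, -3.7, 8.18, 91, 0, 0, -3.7, 8.18, 91, 0, 0, -3.7, 8.18, 91, 0, 0, -3.7, 8.18, 91, 0, 0, -3.7, 8.18, 91, 0, 0, -3.7, 8.18, 91, 0, 0, -3.7, 8.18, 91, 0, 0, -3.7, 8.18, 91, 0, 0, -3.7, 8.18, 91, 0, 0, -3.7, 8.18, 91, 0, 0, -3.7, 8.18, 91, 0, 0, -3.7, 8.18, 91, 0, 0, -3.7, 8.18, 91, 0, 0, -3.7, 8.18, 91, 0, 0, -3.7, 8.18, 91, 0, 0, -3.7, 8.18, 91, 0, 0, -3.7, 8.18, 91, 0, 0, -3.7, 8.18, 91, 0, 0, -3.7, 8.18],
  grip_force=25,
)

```text
time: 2.15
tool_pos: [0.1474, 0.5037, 0.3006]
tool_rot: [3.141, 0.0, -0.004]
contact_force: [-0.3, 0.8, -0.1]
opening: 0.0909
```

Emit:
jog_arm(
  rows=[91, 22, 34, 0, 0, 91, 22, 34, 0, 0, 91, 22, 34, 0, 0, 91, 22, 34, 0, 0, 91, 22, 34, 0, 0, 91, 22, 34, 0, 0, 91, 22, 34, 0, 0, 91, 22, 34, 0, 0, 91, 22, 34, 0, 0, 91, 22, 34, 0, 0, 91, 0, 0, 0, 0, 91, 0, 0, 0, 0],
)

```text
time: 3.35
tool_pos: [0.368, 0.1637, 0.3004]
tool_rot: [-3.141, 0.001, -0.001]
contact_force: [-0.2, -0.1, 0.7]
opening: 0.0907
```

```bash
python3 - <<'E'
from h import *
p,d,s=snap('wrist','w1'); print(s['tool_pos'],s['tool_rot'])
cv2.imwrite('pics/w1b.png',cv2.resize(p[:,:,::-1],(800,600),interpolation=cv2.INTER_CUBIC))
E
```

```text
[0.36800827 0.1637132  0.30044254] [-3.14127811e+00  9.34499746e-04 -1.20823693e-03]
```

View pics/w1b.png

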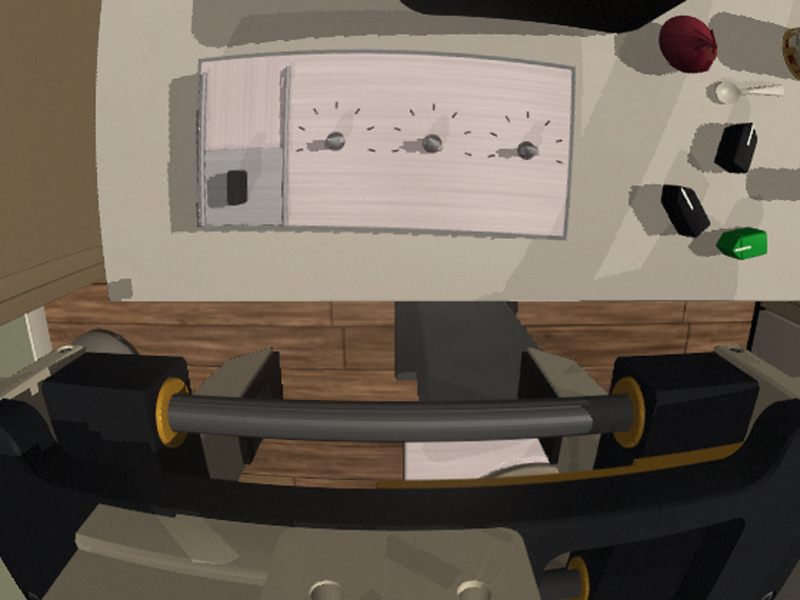

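The wrist view shows the shafts at about (335,141), (432,143), (527,150), the shutter grip at (236,187), and knobs at (738,147) and (685,210). Only two black knobs are visible so far. I'm going closer to see the flats.

Emit:
jog_arm(
  rows=[91, 2.4, 3.3, 20, 0, 91, 2.4, 3.3, 20, 0, 91, 2.4, 3.3, 20, 0, 91, 2.4, 3.3, 20, 0, 91, 2.4, 3.3, 20, 0, 91, 2.4, 3.3, 20, 0, 91, 2.4, 3.3, 20, 0, 91, 2.4, 3.3, 20, 0, 91, 2.4, 3.3, 20, 0, 91, 2.4, 3.3, 20, 0, 91, 0, 0, 0, 0, 91, 0, 0, 0, 0],
)

```text
time: 4.6
tool_pos: [0.3916, 0.1322, 0.101]
tool_rot: [-3.141, 0.001, 0.003]
contact_force: [0.6, 1.0, -0.0]
opening: 0.0908
```

```bash
python3 - <<'E'
from h import *
p,d,s=snap('wrist','w2'); print(s['tool_pos'],s['tool_rot'])
c,T=cam('wrist',s)
# where do the shafts project: crop around and enlarge
im=[]
for y in (.219,.131,.047):
    q=np.linalg.inv(T)@np.array([.466,y,.066,1]); th=np.arctan2(np.hypot(q[0],q[1]),-q[2]); f=c['fx']*th/np.hypot(q[0],q[1])
    u,v=c['cx']+q[0]*f,c['cy']-q[1]*f; print(u,v)
    u,v=int(u),int(v); t=p[max(v-33,0):v+33,u-33:u+33,::-1]; print(u-33,max(v-33,0)); im.append(cv2.resize(t,(264,264),interpolation=cv2.INTER_CUBIC))
top=np.hstack(im); cv2.imwrite('pics/w2c.png',np.vstack([top,cv2.resize(p[:,:,::-1],(792,330))[:330]]))
E
```

```text
[0.39158376 0.13224824 0.10099337] [-3.14141925e+00  6.27904537e-04  3.10000424e-03]
140.82282435523067 122.89149887795004
107 89
282.143317089068 117.8982915212189
249 84
416.975621202493 124.06435465283195
383 91
```

View pics/w2c.png

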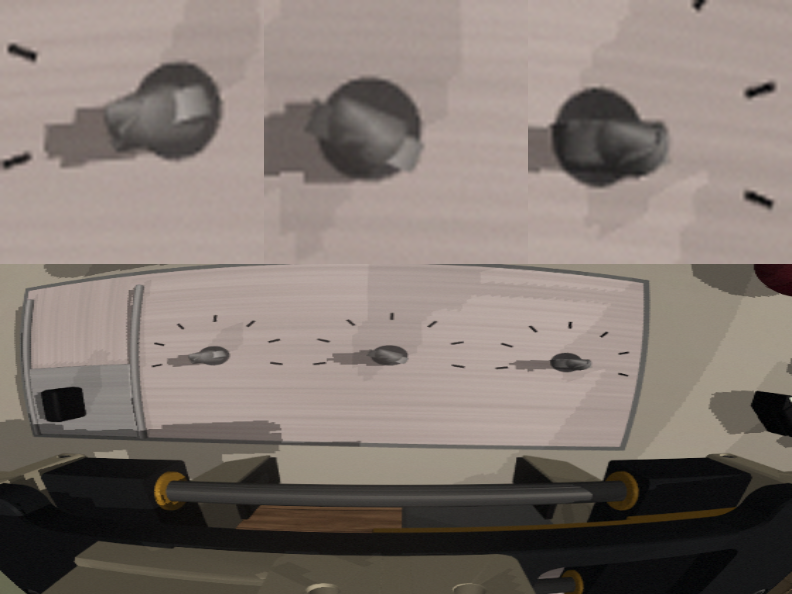

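```bash
python3 - <<'E'
from h import *
z=np.load('pics/w2.npz'); p,d=z['p'],z['d']; s=dict(tool_pos=z['pos'],tool_rot=z['rot'])
c,T=cam('wrist',s)
for (u0,v0) in [(140,122),(280,116),(404,122)]:
    pts=np.array([dep('wrist',u,v,d,s) for v in range(v0-26,v0+26) for u in range(u0-26,u0+26)])
    print('deck',np.median(pts[:,2]).round(4))
    t=pts[pts[:,2]>.060]; t2=pts[pts[:,2]>.0635]; print(len(t),t.mean(0).round(4) if len(t) else '',t2.mean(0).round(4),len(t2),pts[:,2].max())
    m=t.mean(0)
    g=np.full((15,15),np.nan)
    for q in pts:
        i=int(round((m[0]-q[0])*1000))+7;j=int(round((m[1]-q[1])*1000))+7
        if 0<=i<15 and 0<=j<15: g[i,j]=np.nanmax([g[i,j],q[2]])
    print('\n'.join(' '.join('%3.0f'%(x*1000) if x==x else ' --' for x in r) for r in g))
E
```

```text
Traceback (most recent call last):
  File "h.py", line 22, in dep
    c,T=cam(name,s)
        ~~~^^^^^^^^
  File "h.py", line 7, in cam
    c=camera_info(name)
ValueError: time passes only in moves, steps and waits
```

```bash
python3 - <<'E'
t=open('h.py').read()
t=t.replace("def cam(name,s=None):\n    c=camera_info(name)","import functools\nci=functools.lru_cache(None)(camera_info)\ndef cam(name,s=None):\n    c=ci(name)")
t+='''
def load(fn):
    z=np.load('pics/'+fn+'.npz'); return z['p'],z['d'],dict(tool_pos=z['pos'],tool_rot=z['rot'])
def grid(fn,u0,v0,r=26,zc=.060,n=8,mx=None):
    p,d,s=load(fn)
    pts=np.array([dep('wrist',u,v,d,s) for v in range(max(v0-r,0),v0+r) for u in range(u0-r,u0+r)])
    t=pts[pts[:,2]>zc]; m=t.mean(0); print('deck',np.median(pts[:,2]).round(4),len(t),m.round(4),pts[:,2].max().round(4))
    g=np.full((2*n+1,2*n+1),np.nan)
    for q in pts:
        i=int(round((m[0]-q[0])*1000))+n;j=int(round((m[1]-q[1])*1000))+n
        if 0<=i<=2*n and 0<=j<=2*n: g[i,j]=np.nanmax([g[i,j],q[2]])
    print('\\n'.join(' '.join('%3.0f'%(x*1000) if x==x else ' --' for x in r) for r in g))
'''
open('h.py','w').write(t)
E
python3 - <<'E' 2>/dev/null
from h import *
for a in [(140,122),(280,116),(404,122)]: grid('w2',*a)
E
```

```text
deck 0.0456 229 [0.469  0.2139 0.0754] 0.2591
 45  46  46  47  47  45  46  45  46  --  47  46  46  --  --  --  --
 --  46  46  47  47  46  47  46  46  46  45  46  46  --  --  --  --
 46  46  47  --  46  61  45  --  47  46  47  47  46  --  --  --  --
 --  --  --  64  63  64  62  47  47  47  46  45  45  --  --  --  --
 --  63  65  65  65  66  65  63  59  59  56  45  46  --  --  --  --
 66  66  67  66  66  66  66  64  59  59  56  45  46  --  --  --  --
 66  66  67  67  67  67  67  64  60  60  60  55  46  --  --  --  --
 66  66  67  67  67  67  66  63  61  59  58  57  47  --  --  --  --
 67  66  66  66  67  66  64  64  62  60  59  57  44  --  --  --  --
 67  66  66  66  66  --  67  60  60  54  46  45  46  --  --  --  --
 66  67  66  66  65  65  63  58  46  46  46  46  46  --  --  --  --
 65  64  65  64  65  64  59  46  46  46  46  47  46  --  --  --  --
 63  64  63  63  61  48  47  47  46  45  --  46  45  --  --  --  --
 46  47  46  58  45  46  46  45  --  47  45  46  --  --  --  --  --
 46  46  46  47  46  46  47  45  45  46  46  46  46  --  --  --  --
 47  46  46  46  46  46  45  45  4
[... 1805 characters left out ...]
  67  67  66  67  66
 47  --  45  47  58  59  60  63  65  68  67  67  67  67  66  66  66
 47  47  45  46  57  59  64  63  64  66  66  67  67  67  67  67  65
 45  46  46  46  58  58  59  62  64  67  65  66  66  68  66  67  --
 47  46  46  47  56  58  60  64  62  64  65  66  66  66  66  66  63
 46  47  45  47  55  57  60  46  63  65  65  65  64  65  63  65  64
 45  45  46  46  45  46  45  45  47  61  63  64  65  64  64  --  61
 46  45  46  46  46  --  47  --  46  45  62  46  46  61  47  46  --
 46  45  46  46  46  46  47  46  46  47  --  46  46  45  47  45  46
 46  46  46  46  46  43  45  45  45  46  46  47  46  46  46  --  46
 46  45  46  46  47  46  47  45  46  46  46  46  45  45  46  45  47
```

```bash
cat >> h.py <<'E'
def dshape(fn,u0,v0,r=26,lo=.0625,hi=.072):
    p,d,s=load(fn)
    P=np.array([dep('wrist',u+f,v+g,d,s) if 0 else dep('wrist',u,v,d,s) for v in range(max(v0-r,0),v0+r) for u in range(u0-r,u0+r)])
    P=P[(P[:,2]>lo)&(P[:,2]<hi)]; m=np.median(P[:,:2],0); P=P[np.hypot(*(P[:,:2]-m).T)<.009]
    print('n',len(P),'med',m.round(4),'mean',P.mean(0).round(4))
    a=np.radians(np.arange(0,360,10)); U=np.c_[np.cos(a),np.sin(a)]
    q=(P[:,:2]-m)@U.T; h=np.sort(q,0)[-4:-1].mean(0)*1000   # support
    k=(q>h/1000-.0012).sum(0)
    for i in range(18): print(i*10,'width %.1f'%(h[i]+h[i+18]),'h %.1f %.1f'%(h[i],h[i+18]),'edge pts',k[i],k[i+18])
    return P
E
python3 - <<'E' 2>/dev/null
from h import *
for a in [(140,122),(280,116),(404,122)]: dshape('w2',*a)
E
```

```text
n 175 med [0.4696 0.2188] mean [0.4695 0.2192 0.065 ]
0 width 8.6 h 4.3 4.3 edge pts 15 20
10 width 8.1 h 4.0 4.1 edge pts 21 21
20 width 8.0 h 4.1 3.9 edge pts 19 20
30 width 8.3 h 4.5 3.8 edge pts 14 21
40 width 8.5 h 4.8 3.7 edge pts 12 20
50 width 8.7 h 5.2 3.5 edge pts 14 24
60 width 9.1 h 5.6 3.6 edge pts 12 24
70 width 9.4 h 5.9 3.5 edge pts 12 29
80 width 9.9 h 6.2 3.7 edge pts 9 27
90 width 10.3 h 6.3 4.0 edge pts 11 21
100 width 10.5 h 6.3 4.3 edge pts 11 16
110 width 10.8 h 6.3 4.5 edge pts 10 17
120 width 10.9 h 6.3 4.6 edge pts 9 14
130 width 10.8 h 6.1 4.7 edge pts 9 18
140 width 10.6 h 5.9 4.7 edge pts 8 17
150 width 10.2 h 5.6 4.6 edge pts 12 18
160 width 9.7 h 5.1 4.6 edge pts 14 17
170 width 9.2 h 4.7 4.5 edge pts 16 14
n 218 med [0.4666 0.1363] mean [0.4667 0.136  0.0649]
0 width 9.0 h 4.8 4.2 edge pts 16 17
10 width 9.4 h 5.0 4.4 edge pts 16 22
20 width 9.9 h 5.2 4.7 edge pts 15 20
30 width 10.2 h 5.4 4.9 edge pts 15 17
40 width 10.4 h 5.4 5.0 edge pts 16 20
50 width 10.4 h 5.4 5.1 edge pts 17 22
60 width 10.6 h 5.2 5.4 edge pts 19 20
70 width 10.7 h 5.0 5.7 edge 
[... 452 characters left out ...]
5 ]
0 width 8.2 h 3.5 4.7 edge pts 28 14
10 width 8.2 h 3.5 4.6 edge pts 28 17
20 width 8.4 h 3.9 4.5 edge pts 16 19
30 width 8.9 h 4.2 4.7 edge pts 16 17
40 width 9.5 h 4.5 5.0 edge pts 15 12
50 width 10.0 h 4.7 5.3 edge pts 14 13
60 width 10.1 h 4.7 5.4 edge pts 13 12
70 width 10.1 h 4.7 5.4 edge pts 15 13
80 width 10.2 h 4.6 5.6 edge pts 15 12
90 width 10.2 h 4.4 5.8 edge pts 19 11
100 width 10.4 h 4.3 6.2 edge pts 20 9
110 width 10.5 h 4.3 6.2 edge pts 17 10
120 width 10.4 h 4.3 6.2 edge pts 17 9
130 width 10.2 h 4.1 6.0 edge pts 23 6
140 width 10.0 h 4.3 5.7 edge pts 18 8
150 width 9.4 h 4.3 5.2 edge pts 19 10
160 width 9.0 h 4.4 4.6 edge pts 16 12
170 width 8.6 h 4.6 4.0 edge pts 16 18
```

Emit:
jog_arm(
  rows=[91, -1.7, 31.2, -2, 0, 91, -1.7, 31.2, -2, 0, 91, -1.7, 31.2, -2, 0, 91, -1.7, 31.2, -2, 0, 91, -1.7, 31.2, -2, 0, 91, -1.7, 31.2, -2, 0, 91, -1.7, 31.2, -2, 0, 91, -1.7, 31.2, -2, 0, 91, -1.7, 31.2, -2, 0, 91, -1.7, 31.2, -2, 0, 91, 0, 0, 0, 0, 91, 0, 0, 0, 0],
)

```text
time: 5.85
tool_pos: [0.3757, -0.1808, 0.1215]
tool_rot: [3.141, -0.001, 0.0]
contact_force: [0.9, 0.4, 0.2]
opening: 0.091
```

```bash
cat >> h.py <<'E'
def cloud(fn,rmax=250,name='wrist'):
    p,d,s=load(fn); c,T=cam(name,s); v,u=np.mgrid[0:min(rmax,420),0:560]; u=u.ravel();v=v.ravel()
    x=(u-c['cx'])/c['fx'];y=(v-c['cy'])/c['fy'];r=np.hypot(x,y)+1e-9
    if name=='wrist': D=np.c_[x*np.sin(r)/r,-y*np.sin(r)/r,-np.cos(r)]
    else: D=np.c_[x,-y,-np.ones_like(x)]
    z=d[v,u]; P=(D/-D[:,2:]*z[:,None])@T[:3,:3].T+T[:3,3]
    return P,p[v,u].astype(int),u,v,z>0
def knobs(fn,zlo=.028,zhi=.042,rmax=250):
    P,C,u,v,ok=cloud(fn,rmax)
    m=ok&(P[:,2]>zlo)&(P[:,2]<zhi)
    I=np.zeros((420,560),np.uint8); I[v[m],u[m]]=1; n,L,st,_=cv2.connectedComponentsWithStats(I)
    for i in range(1,n):
        if st[i,4]<150: continue
        k=m&(L[v,u]==i); Q=P[k]; col=C[k]; g=col[:,1].mean()-col[:,0].mean()>25
        rect=cv2.minAreaRect((Q[:,:2]*1000).astype(np.float32))
        w=col.min(1)>150; 
        c0=Q[:,:2].mean(0); r=dict(px=(u[k].mean().round(),v[k].mean().round()),rect=np.round(np.r_[rect[0],rect[1],rect[2]],1),zmed=np.median(Q[:,2]).round(4),green=bool(g),mean=(c0*1000).round(1))
        if w.sum()>5:
            W=Q[w][:,:2]; _,_,vt=np.linalg.svd(W-W.mean(0)); dr=vt[0]; dr=dr*np.sign(dr@(W.mean(0)-np.array(rect[0])/1000)); r['line']=(np.degrees(np.arctan2(dr[1],dr[0])).round(1),int(w.sum()),(W.mean(0)*1000).round(1))
        print(r)
E
python3 - <<'E' 2>/dev/null
from h import *
p,d,s=snap('wrist','w3'); print(s['tool_pos'],s['tool_rot'])
knobs('w3')
cv2.imwrite('pics/w3b.png',cv2.resize(p[:260,:,::-1],(800,371),interpolation=cv2.INTER_CUBIC))
E
```

```text
[ 0.37573332 -0.18081191  0.12149372] [ 3.14115647e+00 -1.20623785e-03  2.19418907e-04]
{'px': (np.float64(66.0), np.float64(115.0)), 'rect': array([465. ,   5.5,   3.7, 165.2,  88.3]), 'zmed': np.float64(0.0352), 'green': False, 'mean': array([465.3,   5.6])}
{'px': (np.float64(326.0), np.float64(61.0)), 'rect': array([ 499.1, -217.2,   28.5,   59. ,   70. ]), 'zmed': np.float64(0.0359), 'green': False, 'mean': array([ 495.3, -215.5]), 'line': (np.float64(-20.6), 95, array([ 512.2, -222. ]))}
{'px': (np.float64(509.0), np.float64(111.0)), 'rect': array([ 472.1, -388.2,   41.3,   20.8,   10.3]), 'zmed': np.float64(0.0352), 'green': False, 'mean': array([ 471.9, -384.1])}
{'px': (np.float64(230.0), np.float64(160.0)), 'rect': array([ 420.9, -141. ,   58.5,   28.7,   39.8]), 'zmed': np.float64(0.0358), 'green': False, 'mean': array([ 419.3, -143.4]), 'line': (np.float64(39.3), 102, array([ 431.3, -132.4]))}
{'px': (np.float64(350.0), np.float64(200.0)), 'rect': array([ 386.4, -235.1,   28.7,   59.1,   12.2]), 'zmed': np.float64(0.0358), 'green': True, 'mean': array([ 388. , -236.6]), 'line': (np.float64(102.6), 89, array([ 383.3, -221.5]))}
```

View pics/w3b.png

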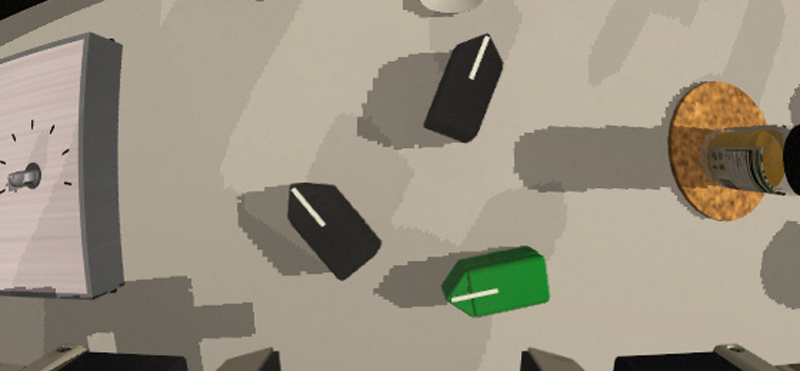

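Emit:
jog_arm(
  rows=[64, 23.4, 6.8, 0, 0, 64, 23.4, 6.8, 0, 0, 64, 23.4, 6.8, 0, 0, 64, 23.4, 6.8, 0, 0, 64, 23.4, 6.8, 0, 0, 64, 0, 0, 10, 6.8, 64, 0, 0, 10, 6.8, 64, 0, 0, 10, 6.8, 64, 0, 0, 20, 0, 64, 0, 0, 20, 0, 64, 0, 0, 20, 0, 64, 0, 0, 13, 0, 64, 0, 0, 10, 0, 64, 0, 0, 0, 0, 20, 0, 0, 0, 0, 20, 0, 0, 0, 0, 20, 0, 0, 0, 0, 20, 0, 0, 0, 0, 20, 0, 0, 0, 0],
  grip_force=30,
)

```text
time: 7.8
tool_pos: [0.4926, -0.2148, 0.008]
tool_rot: [-3.142, -0.001, -0.355]
contact_force: [0.3, 0.2, 0.1]
opening: 0.0286
```

Emit:
jog_arm(
  rows=[20, 0, 0, -22, 0, 20, 0, 0, -22, 0, 20, 0, 0, -22, 0, 20, 0, 0, -22, 0, 20, 0, 0, -24, 0, 20, -22, -32, 0, 0, 20, -22, -32, 0, 0, 20, -22, -32, 0, 0, 20, -22, -32, 0, 0, 20, -22, -32, 0, 0, 20, -22, -32, 0, 0, 20, -22, -32, 0, 0, 20, -22, -32, 0, 0, 20, -22, -32, 0, 0, 20, -22, -32, 0, 0, 20, 0, 0, 0, 0, 20, 0, 0, 0, 0],
)

```text
time: 9.5
tool_pos: [0.397, 0.1624, 0.1198]
tool_rot: [3.142, -0.0, -0.352]
contact_force: [0.4, -0.4, -1.8]
opening: 0.0276
```

```bash
cat >> h.py <<'E'
def proj(pt,s):
    c,T=cam('wrist',s); q=np.linalg.inv(T)@np.r_[pt,1]; r=np.hypot(q[0],q[1]); f=c['fx']*np.arctan2(r,-q[2])/r
    return int(c['cx']+q[0]*f),int(c['cy']-q[1]*f)
E
python3 - <<'E' 2>/dev/null
from h import *
p,d,s=snap('wrist','w4'); print(s['tool_pos'],s['tool_rot'],s['opening'])
for a in ((.4674,.1356,.066),(.465,.05,.066),(.47,.219,.066)):
  u,v=proj(a,s); print(u,v); dshape('w4',u,v)
  if a[1]<.2: grid('w4',u,v)
E
```

```text
[0.39704417 0.16242353 0.11980901] [ 3.14155044e+00 -2.90738776e-04 -3.52036378e-01] 0.027563753750596488
280 117
n 180 med [0.4665 0.136 ] mean [0.4666 0.1359 0.0649]
0 width 8.7 h 4.5 4.2 edge pts 13 17
10 width 9.2 h 4.9 4.2 edge pts 10 18
20 width 9.5 h 5.2 4.3 edge pts 10 19
30 width 9.6 h 5.3 4.4 edge pts 12 21
40 width 9.9 h 5.3 4.6 edge pts 13 20
50 width 10.2 h 5.3 4.9 edge pts 13 18
60 width 10.3 h 5.1 5.2 edge pts 17 16
70 width 10.2 h 4.8 5.4 edge pts 18 19
80 width 10.4 h 4.8 5.6 edge pts 19 14
90 width 10.4 h 4.8 5.6 edge pts 18 15
100 width 10.4 h 4.8 5.6 edge pts 16 14
110 width 10.1 h 4.7 5.4 edge pts 15 16
120 width 9.7 h 4.6 5.1 edge pts 17 17
130 width 9.3 h 4.5 4.9 edge pts 17 17
140 width 8.8 h 4.3 4.5 edge pts 19 17
150 width 8.2 h 4.2 4.1 edge pts 20 22
160 width 7.9 h 4.2 3.8 edge pts 15 26
170 width 8.3 h 4.3 4.1 edge pts 16 21
deck 0.0456 216 [0.4664 0.136  0.0724] 0.2779
 47  46  46  46  46  46  47  45  47  46  45  46  46  46  47  46  46
 46  46  46  46  46  46  47  46  45  47  47  46  46  47  46  46  47
 45  47  46  46  46  47  46  46  46  47  46  46  46 
[... 2977 characters left out ...]
 0.0649]
0 width 8.7 h 4.2 4.5 edge pts 19 14
10 width 8.4 h 4.1 4.3 edge pts 19 16
20 width 8.2 h 4.2 4.1 edge pts 16 17
30 width 8.6 h 4.6 4.0 edge pts 10 17
40 width 8.9 h 4.9 4.0 edge pts 11 16
50 width 9.0 h 5.0 3.9 edge pts 14 16
60 width 9.2 h 5.2 4.0 edge pts 13 16
70 width 9.7 h 5.7 4.0 edge pts 9 17
80 width 10.2 h 6.1 4.1 edge pts 7 18
90 width 10.4 h 6.3 4.1 edge pts 7 19
100 width 10.6 h 6.2 4.4 edge pts 7 16
110 width 10.5 h 6.1 4.4 edge pts 7 19
120 width 10.6 h 5.9 4.7 edge pts 7 15
130 width 10.4 h 5.6 4.9 edge pts 10 14
140 width 10.1 h 5.2 4.9 edge pts 14 12
150 width 9.9 h 5.0 4.9 edge pts 13 13
160 width 9.8 h 5.0 4.8 edge pts 10 13
170 width 9.2 h 4.7 4.5 edge pts 12 16
```

Emit:
jog_arm(
  rows=[20, 19, 0.5, 0, 0, 20, 19, 0.5, 0, 0, 19, 19, 0, 0, 0, 19, 18.2, 0, 0, 0, 19, 0, 0, 15, 0, 19, 0, 0, 15, 0, 19, 0, 0, 8, 0, 19, 0, 0, 0, 0, 19, 0, 0, 0, 0],
)

```text
time: 10.45
tool_pos: [0.4678, 0.1343, 0.082]
tool_rot: [-3.141, -0.0, -0.356]
contact_force: [0.4, 0.4, 0.2]
opening: 0.0279
```

Emit:
jog_arm(
  rows=[19, 0, 0, 2, 0, 19, 0, 0, 2, 0, 19, 0, 0, 2, 0, 19, 0, 0, 2, 0, 19, 0, 0, 2, 0, 19, 0, 0, 2, 0, 19, 0, 0, 0, 0],
)

```text
time: 11.15
tool_pos: [0.4674, 0.1349, 0.0694]
tool_rot: [-3.142, 0.0, -0.355]
contact_force: [-0.6, 0.4, -1.2]
opening: 0.0278
```

Emit:
jog_arm(
  rows=[19, 0, 0, 2, 0, 19, 0, 0, 2, 0, 19, 0, 0, 2, 0, 19, 0, 0, 2, 0, 19, 0, 0, 2, 0, 19, 0, 0, 2, 0, 19, 0, 0, 2, 0, 19, 0, 0, 2, 0, 19, 0, 0, 1, 0, 19, 0, 0, 0, 0, 19, 0, 0, 0, 0],
)

```text
time: 12.25
tool_pos: [0.4675, 0.135, 0.053]
tool_rot: [-3.141, 0.0, -0.355]
contact_force: [-2.1, 4.4, 4.6]
opening: 0.0283
```

Emit:
jog_arm(
  rows=[44, 0, 0, 0, 0, 44, 0, 0, 0, 0, 44, 0, 0, 0, 0, 44, 0, 0, -20, 0, 44, 0, 0, -20, 0, 60, 0, 0, -20, 0, 60, 0, 0, -20, 0, 60, -25, 0, 0, 0, 60, -25, 0, 0, 0, 60, -25, 0, 0, 0, 60, 0, 0, 0, 0],
)

```text
time: 13.35
tool_pos: [0.3943, 0.1611, 0.1325]
tool_rot: [3.14, 0.002, -0.353]
contact_force: [0.2, -0.5, 0.2]
opening: 0.0599
```

```bash
python3 - <<'E' 2>/dev/null
from h import *
p,d,s=snap('wrist','w5'); print(s['tool_pos'],s['tool_rot'],s['opening'])
knobs('w5',.070,.095)
knobs('w5',.028,.042)
E
```

```text
[0.39426561 0.16113063 0.13246033] [ 3.14022395e+00  2.33161074e-03 -3.53183561e-01] 0.05985331782392566
{'px': (np.float64(278.0), np.float64(107.0)), 'rect': array([474. , 132. ,  27.9,  58.5,  69.8]), 'zmed': np.float64(0.0809), 'green': False, 'mean': array([471.1, 133.2]), 'line': (np.float64(-20.1), 117, array([486.9, 127.6]))}
{'px': (np.float64(92.0), np.float64(236.0)), 'rect': array([436.3, 306.2,  12.9,  24.4,  85.8]), 'zmed': np.float64(0.0749), 'green': False, 'mean': array([437. , 304.5])}
{'px': (np.float64(14.0), np.float64(14.0)), 'rect': array([684.1, 348.4,   9.9,  48. ,   6.8]), 'zmed': np.float64(0.0348), 'green': False, 'mean': array([683.7, 342.9])}
{'px': (np.float64(547.0), np.float64(87.0)), 'rect': array([ 421.9, -139.5,   56.8,   28.8,   38.7]), 'zmed': np.float64(0.0354), 'green': False, 'mean': array([ 422.5, -134.7]), 'line': (np.float64(38.0), 38, array([ 432.3, -132.1]))}
```

Emit:
jog_arm(
  rows=[64, 14, 31.2, 0, 0, 64, 14, 31.2, 0, 0, 64, 14, 31.2, 0, 0, 64, 14, 31.2, 0, 0, 64, 14, 31.2, 0, 0, 64, 14, 31.2, 0, 0, 64, 14, 31.2, 0, 0, 64, 14, 31.2, 0, 0, 64, 14, 31.2, 0, 0, 64, 0, 0, 0, -7.5, 64, 0, 0, 0, -7.5, 64, 0, 0, 0, -7.5, 64, 0, 0, 0, -7.5, 64, 0, 0, 0, -7.5, 64, 0, 0, 0, -7.5, 64, 0, 0, 0, -7.5, 64, 0, 0, 0, -7.5, 64, 0, 0, 0, 0],
)

```text
time: 15.2
tool_pos: [0.4183, -0.1471, 0.1326]
tool_rot: [3.141, 0.0, 0.693]
contact_force: [1.1, -0.4, 0.2]
opening: 0.0641
```

```bash
python3 - <<'E' 2>/dev/null
from h import *
p,d,s=snap('wrist','w6'); print(s['tool_pos'],s['tool_rot'],s['opening'])
knobs('w6',.028,.042,rmax=330)
E
```

```text
[ 0.41830501 -0.14713463  0.1326102 ] [3.14110235e+00 2.60259781e-05 6.93191908e-01] 0.0640839091082661
{'px': (np.float64(164.0), np.float64(62.0)), 'rect': array([453.4,   5.9,   2.3, 140.3,  88.2]), 'zmed': np.float64(0.0351), 'green': False, 'mean': array([453.8,   6. ])}
{'px': (np.float64(396.0), np.float64(50.0)), 'rect': array([ 591.1, -135.9,   65.7,   45.8,   68.3]), 'zmed': np.float64(0.0369), 'green': False, 'mean': array([ 581.8, -131.7])}
{'px': (np.float64(542.0), np.float64(39.0)), 'rect': array([ 725.4, -234.8,   33.5,   14.6,   64.2]), 'zmed': np.float64(0.0354), 'green': False, 'mean': array([ 723.2, -233.4])}
{'px': (np.float64(548.0), np.float64(173.0)), 'rect': array([ 630.4, -339.1,   69.2,   26.8,   37.8]), 'zmed': np.float64(0.035), 'green': False, 'mean': array([ 627.2, -333.6])}
{'px': (np.float64(276.0), np.float64(206.0)), 'rect': array([ 421.4, -140.6,   58.5,   27.6,   39.3]), 'zmed': np.float64(0.036), 'green': False, 'mean': array([ 420. , -141.6]), 'line': (np.float64(39.5), 84, array([ 432. , -132.1]))}
```

Emit:
jog_arm(
  rows=[64, 0, -3, 20, 0, 64, 0, 0, 20, 0, 64, 0, 0, 20, 0, 64, 0, 0, 20, 0, 64, 0, 0, 20, 0, 64, 0, 0, 15, 0, 64, 0, 0, 9.6, 0, 64, 0, 0, 0, 0, 20, 0, 0, 0, 0, 20, 0, 0, 0, 0, 20, 0, 0, 0, 0, 20, 0, 0, 0, 0, 20, 0, 0, 0, 0, 20, 0, 0, -20, 0, 20, 0, 0, -25, 0, 20, 0, 0, -25, 0, 20, 0, 0, -25, 0, 20, 0, 0, -17, 0],
)

```text
time: 17.05
tool_pos: [0.4162, -0.1441, 0.1218]
tool_rot: [3.14, -0.001, 0.693]
contact_force: [0.3, -0.7, -0.2]
opening: 0.0279
```

Emit:
jog_arm(
  rows=[20, 0, 0, 0, 7.14, 20, 0, 0, 0, 7.14, 20, 0, 0, 0, 7.14, 20, 0, 0, 0, 7.14, 20, 0, 0, 0, 7.14, 20, -2.1, -32.1, 0, 0, 20, -2.1, -32.1, 0, 0, 20, -2.1, -32.1, 0, 0, 20, -2.1, -32.1, 0, 0, 20, -2.1, -32.1, 0, 0, 20, -2.1, -32.1, 0, 0, 20, 0, 0, 0, 0, 20, 0, 0, 0, 0],
)

```text
time: 18.35
tool_pos: [0.3899, 0.0477, 0.1202]
tool_rot: [3.141, -0.0, 0.072]
contact_force: [0.1, 0.0, 0.3]
opening: 0.0282
```

```bash
python3 - <<'E' 2>/dev/null
from h import *
p,d,s=snap('wrist','w7'); print(s['tool_pos'],s['tool_rot'],s['opening'])
u,v=proj((.464,.052,.066),s); dshape('w7',u,v); grid('w7',u,v)
knobs('w7',.07,.095)
E
```

```text
[0.38989917 0.04772281 0.12022271] [ 3.14140127e+00 -3.48129688e-04  7.15808598e-02] 0.028168259609667807
n 186 med [0.4638 0.0507] mean [0.4637 0.0507 0.0649]
0 width 8.1 h 3.6 4.5 edge pts 30 18
10 width 8.2 h 3.6 4.5 edge pts 26 16
20 width 8.5 h 4.1 4.4 edge pts 18 17
30 width 8.9 h 4.5 4.4 edge pts 15 18
40 width 9.5 h 5.0 4.5 edge pts 13 18
50 width 9.8 h 5.3 4.5 edge pts 12 21
60 width 10.1 h 5.4 4.7 edge pts 13 21
70 width 10.5 h 5.5 5.0 edge pts 14 18
80 width 10.8 h 5.4 5.3 edge pts 17 16
90 width 11.0 h 5.4 5.6 edge pts 16 13
100 width 11.0 h 5.3 5.8 edge pts 19 12
110 width 10.8 h 5.1 5.7 edge pts 20 14
120 width 10.7 h 5.0 5.7 edge pts 20 14
130 width 10.3 h 4.8 5.5 edge pts 19 14
140 width 9.9 h 4.7 5.2 edge pts 19 17
150 width 9.5 h 4.6 4.9 edge pts 20 15
160 width 8.9 h 4.5 4.4 edge pts 20 17
170 width 8.4 h 4.4 3.9 edge pts 20 21
deck 0.0457 221 [0.4635 0.0509 0.0732] 0.2783
 46  46  45  46  46  47  47  47  46  47  45  47  46  46  46  46  46
 46  44  47  46  45  46  46  46  46  45  46  46  46  46  45  47  45
 45  46  46  47  46  45  45  45  46  46  46  46  46  46  45
[... 491 characters left out ...]
8  59  61  64  64 278  67  66  66  66  65  63  61  60  60  59
 57  57  59  60  63  64  65  65  65  65  65  64  64  59  59  46  45
 46  46  47  46  45  62  64  63  65  64  63  --  45  46  47  46  46
 46  45  46  46  46  47  46  46  62  46  46  46  47  46  46  46  46
 46  46  46  46  47  46  45  46  46  46  46  46  48  47  46  45  45
 47  45  46  45  45  46  46  46  46  46  47  45  45  46  45  46  47
 45  46  46  46  46  46  46  47  45  45  46  45  46  46  46  47  46
{'px': (np.float64(158.0), np.float64(102.0)), 'rect': array([473.6, 131.4,  28.5,  59.3,  68.9]), 'zmed': np.float64(0.0808), 'green': False, 'mean': array([471.4, 130.7]), 'line': (np.float64(-20.4), 153, array([486.8, 127.3]))}
```

Emit:
jog_arm(
  rows=[19, 19, 0.6, 0, 0, 19, 19, 0.6, 0, 0, 19, 19, 0.6, 0, 0, 19, 17.5, 0.6, 0, 0, 19, 0, 0, 15, 0, 19, 0, 0, 15, 0, 19, 0, 0, 8, 0, 19, 0, 0, 2, 0, 19, 0, 0, 2, 0, 19, 0, 0, 2, 0, 19, 0, 0, 2, 0, 19, 0, 0, 2, 0, 19, 0, 0, 2, 0, 19, 0, 0, 0, 0],
)

```text
time: 19.8
tool_pos: [0.4647, 0.0502, 0.07]
tool_rot: [-3.142, -0.001, 0.07]
contact_force: [0.3, -0.4, -0.5]
opening: 0.028
```

Emit:
jog_arm(
  rows=[19, 0, 0, 2, 0, 19, 0, 0, 2, 0, 19, 0, 0, 2, 0, 19, 0, 0, 2, 0, 19, 0, 0, 2, 0, 19, 0, 0, 2, 0, 19, 0, 0, 2, 0, 19, 0, 0, 2, 0, 19, 0, 0, 1, 0, 19, 0, 0, 0, 0, 19, 0, 0, 0, 0],
)

```text
time: 20.9
tool_pos: [0.4649, 0.0502, 0.0534]
tool_rot: [-3.141, -0.001, 0.069]
contact_force: [2.1, 3.0, 4.8]
opening: 0.0277
```

Emit:
jog_arm(
  rows=[44, 0, 0, 0, 0, 44, 0, 0, 0, 0, 44, 0, 0, 0, 0, 44, 0, 0, -20, 0, 44, 0, 0, -20, 0, 60, 0, 0, -20, 0, 60, 0, 0, -20, 0, 60, -25, 0, -20, 0, 60, -25, 0, -20, 0, 60, -25, 0, -20, 0, 60, 0, 0, 0, 0],
)

```text
time: 22.0
tool_pos: [0.3881, 0.0448, 0.1948]
tool_rot: [3.141, -0.002, 0.069]
contact_force: [0.3, 0.5, 0.2]
opening: 0.0602
```

```bash
python3 - <<'E' 2>/dev/null
from h import *
p,d,s=snap('wrist','w8'); print(s['tool_pos'],s['tool_rot'],s['opening'])
knobs('w8',.070,.095)
P,C,u,v,ok=cloud('w8'); k=(P[:,2]>.05)&(abs(P[:,0]-.435)<.03)&(abs(P[:,1]-.305)<.03)&(C.max(1)<70); print('grip',P[k].mean(0),k.sum())
cv2.imwrite('pics/w8.png',p[:,:,::-1])
snap('scene','s1'); a=cv2.imread('pics/s1.png'); cv2.imwrite('pics/s1b.png',np.vstack([a[120:330],p[:200,:,::-1]]))
E
```

```text
[0.38807268 0.0448154  0.19480102] [ 3.14110353e+00 -1.93186004e-03  6.94932956e-02] 0.06024036608883298
{'px': (np.float64(185.0), np.float64(105.0)), 'rect': array([473.8, 131.9,  28.3,  58.6,  70.7]), 'zmed': np.float64(0.0808), 'green': False, 'mean': array([471.2, 131.3]), 'line': (np.float64(-20.0), 82, array([487.3, 127.1]))}
{'px': (np.float64(280.0), np.float64(113.0)), 'rect': array([470.8,  50.8,  58.7,  27.5,   4.3]), 'zmed': np.float64(0.0808), 'green': False, 'mean': array([467.5,  50.3]), 'line': (np.float64(3.5), 90, array([484.1,  51.2]))}
{'px': (np.float64(36.0), np.float64(147.0)), 'rect': array([4.334e+02, 3.056e+02, 2.990e+01, 1.330e+01, 1.000e-01]), 'zmed': np.float64(0.0748), 'green': False, 'mean': array([433.4, 304.4])}
grip [0.43336988 0.30269837 0.06757972] 529
```

View pics/s1b.png

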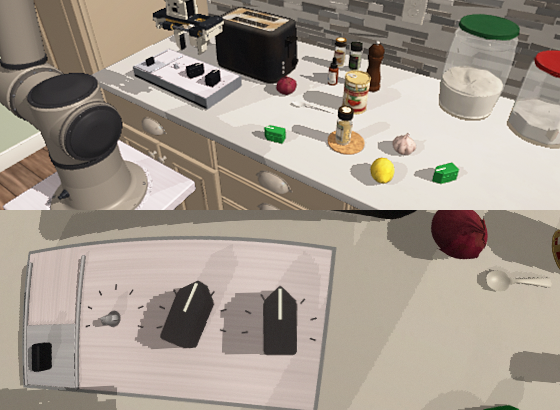

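Both knobs are home (tops at 81 mm, poses match the shafts), and no third knob is visible. Next is the shutter.

Emit:
jog_arm(
  rows=[60, 0, 0, 0, 5.9, 60, 4.6, -32.7, 0, 0, 60, 4.6, -32.7, 0, 0, 60, 4.6, -32.7, 0, 0, 60, 4.6, -32.7, 0, 0, 60, 4.6, -32.7, 0, 0, 60, 4.6, -32.7, 0, 0, 60, 4.6, -32.7, 0, 0, 60, 4.6, -32.7, 0, 0, 60, 0, 0, -5, 0, 60, 0, 0, 0, 0, 60, 0, 0, 0, 0],
)

```text
time: 23.3
tool_pos: [0.4351, 0.3043, 0.1973]
tool_rot: [3.141, 0.001, -0.034]
contact_force: [0.1, -0.8, -0.6]
opening: 0.0599
```

```bash
python3 - <<'E' 2>/dev/null
from h import *
p,d,s=snap('wrist','w9'); print(s['tool_pos'],s['tool_rot'],s['opening'])
knobs('w9',.070,.095,rmax=330)
P,C,u,v,ok=cloud('w9',330); k=ok&(P[:,2]>.0545)&(P[:,2]<.069)&(abs(P[:,0]-.47)<.12)&(abs(P[:,1]-.305)<.06)&(C.max(1)>90)
print('rails', k.sum(), np.percentile(P[k],[2,25,50,75,98],axis=0).round(4))
for z0 in (.046,.049,.052,.055,.058,.061):
  k=ok&(abs(P[:,2]-z0)<.0015)&(abs(P[:,0]-.5)<.02)&(abs(P[:,1]-.305)<.07); print(z0,np.histogram(P[k,1],bins=np.arange(.235,.376,.01))[0])
E
```

```text
[0.43514818 0.30433194 0.19729945] [ 3.14061380e+00  1.14524719e-03 -3.39420939e-02] 0.05993737439845315
{'px': (np.float64(67.0), np.float64(128.0)), 'rect': array([5.229e+02, 5.114e+02, 2.716e+02, 3.900e+00, 1.000e-01]), 'zmed': np.float64(0.0829), 'green': False, 'mean': array([521.4, 511.4])}
{'px': (np.float64(477.0), np.float64(30.0)), 'rect': array([601.9,  77. , 196.4,  22.9,  82.1]), 'zmed': np.float64(0.0823), 'green': False, 'mean': array([603.7, 106.6])}
{'px': (np.float64(457.0), np.float64(161.0)), 'rect': array([474.7, 132.9,  28.5,  58.3,  69.6]), 'zmed': np.float64(0.0806), 'green': False, 'mean': array([473. , 135.9]), 'line': (np.float64(-21.7), 56, array([487.4, 127.1]))}
{'px': (np.float64(518.0), np.float64(167.0)), 'rect': array([470.7,  51.7,  58.7,  29.8,   3.1]), 'zmed': np.float64(0.0805), 'green': False, 'mean': array([469.1,  54.6]), 'line': (np.float64(4.0), 39, array([486.6,  51.2]))}
{'px': (np.float64(276.0), np.float64(204.0)), 'rect': array([434. , 306.9,  11.8,  29.2,  88. ]), 'zmed': np.float64(0.0752), 'green': False, 'mean': array([434.6, 306.9])}
```

Emit:
jog_arm(
  rows=[30, -1, -2.6, 20, 0, 30, 0, 0, 25, 0, 30, 0, 0, 25, 0, 30, 0, 0, 25, 0, 30, 0, 0, 25, 0, 30, 0, 0, 14, 0, 30, 0, 0, 5, 0, 30, 0, 0, 0, 0, 5, 0, 0, 0, 0, 5, 0, 0, 0, 0, 5, 0, 0, 0, 0, 5, 0, 0, 0, 0],
  grip_force=15,
)

```text
time: 24.55
tool_pos: [0.4347, 0.3071, 0.06]
tool_rot: [3.141, -0.001, -0.033]
contact_force: [0.8, -5.7, 3.9]
opening: 0.012
```

Emit:
jog_arm(
  rows=[5, 8, 0, 0, 0, 5, 8, 0, 0, 0, 5, 8, 0, 0, 0, 5, 8, 0, 0, 0, 5, 8, 0, 0, 0, 5, 8, 0, 0, 0, 5, 8, 0, 0, 0, 5, 8, 0, 0, 0, 5, 4, 0, 0, 0, 5, 2, 0, 0, 0, 5, 1, 0, 0, 0, 5, 0, 0, 0, 0],
)

```text
time: 25.75
tool_pos: [0.5047, 0.3047, 0.06]
tool_rot: [3.14, 0.001, -0.033]
contact_force: [-3.5, -5.3, 7.0]
opening: 0.0119
```

Emit:
jog_arm(
  rows=[30, 0, 0, 0, 0, 30, 0, 0, 0, 0, 30, 0, 0, -20, 0, 30, 0, 0, -30, 0, 60, 0, 0, -30, 0, 60, -30, 0, -20, 0, 60, -30, 0, 0, 0, 60, -30, 0, 0, 0, 60, -30, 0, 0, 0, 60, -20, 0, 0, 0, 60, 0, 0, 0, 0, 60, 0, 0, 0, 0],
)

```text
time: 26.95
tool_pos: [0.3658, 0.3106, 0.1595]
tool_rot: [-3.141, -0.001, -0.033]
contact_force: [-0.0, 0.2, -0.3]
opening: 0.06
```

```bash
python3 - <<'E' 2>/dev/null
from h import *
p,d,s=snap('wrist','w10'); print(s['tool_pos'],s['tool_rot'],s['opening'])
knobs('w10',.070,.095)
P,C,u,v,ok=cloud('w10'); k=ok&(C.max(1)<75)&(abs(P[:,0]-.44)<.06)&(abs(P[:,1]-.305)<.06)&(P[:,2]>.03)&(P[:,2]<.05)
Q=P[k]; print(k.sum(),Q.mean(0),Q.min(0),Q.max(0),np.median(Q[:,2])); print(cv2.minAreaRect((Q[:,:2]*1000).astype(np.float32)))
cv2.imwrite('pics/w10.png',p[:,:,::-1])
E
```

```text
[0.36580635 0.31056622 0.15950438] [-3.14064671e+00 -1.40341859e-03 -3.26399824e-02] 0.06004435291778366
{'px': (np.float64(47.0), np.float64(121.0)), 'rect': array([456.7, 511.8,   9.7, 238.6,  88.5]), 'zmed': np.float64(0.0828), 'green': False, 'mean': array([459.5, 511.7])}
{'px': (np.float64(282.0), np.float64(38.0)), 'rect': array([502.8, 304.9,  11.2,  29.6,  88.3]), 'zmed': np.float64(0.0751), 'green': False, 'mean': array([502.3, 304.9])}
{'px': (np.float64(485.0), np.float64(89.0)), 'rect': array([474. , 133.1,  28.8,  58.6,  69.5]), 'zmed': np.float64(0.0806), 'green': False, 'mean': array([470.7, 136.9]), 'line': (np.float64(-20.6), 68, array([487.2, 127.4]))}
{'px': (np.float64(548.0), np.float64(103.0)), 'rect': array([470.6,  52.3,  59.1,  27.6,   2.8]), 'zmed': np.float64(0.0803), 'green': False, 'mean': array([468.4,  56. ]), 'line': (np.float64(3.1), 45, array([484. ,  51.7]))}
2625 [0.43437714 0.30615889 0.04185892] [0.39974502 0.24957824 0.03001887] [0.49510563 0.34076183 0.0487523 ] 0.04277108449996425
((445.4493103027344, 297.6130676269531), (87.44874572753906, 95.76634979248047), 83.7271957397461)
```

View pics/w10.png

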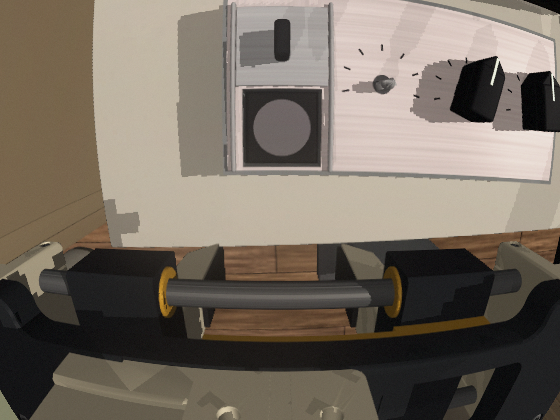

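Emit:
jog_arm(
  rows=[91, 0, 0, -20, -1.9, 91, 0, 0, -20, 0, 91, 0, 40, -20, 0, 91, 0, 40, 0, 0, 91, 0, 40, 0, 0, 91, 0, 40, 0, 0, 91, 0, 40, 0, 0, 91, 0, 40, 0, 0, 91, 0, 40, 0, 0, 91, 0, 40, 0, 0, 91, 0, 40, 0, 0, 91, 0, 40, 0, 0, 91, 0, 40, 0, 0, 91, 0, 40, 0, 0, 91, 0, 40, 0, 0, 91, 0, 40, 0, 0, 91, 0, 40, 0, 0, 91, 0, 40, 0, 0, 91, 0, 40, 0, 0, 91, 0, 40, 0, 0],
  grip_force=35,
)

```text
time: 29.0
tool_pos: [0.3647, -0.413, 0.2188]
tool_rot: [3.141, -0.0, -0.002]
contact_force: [0.4, 0.2, -0.0]
opening: 0.0911
```

Emit:
jog_arm(
  rows=[91, 0, 0, 0, 0, 91, 0, 0, 0, 0],
)

```text
time: 29.2
tool_pos: [0.3646, -0.4112, 0.2182]
tool_rot: [-3.14, 0.001, -0.003]
contact_force: [0.2, 1.0, -0.2]
opening: 0.0908
```

```bash
python3 - <<'E' 2>/dev/null
from h import *
p0,d0,s0=load('w10'); print('pad',onz('wrist',282,127,.0428,s0),dep('wrist',282,127,d0,s0))
p,d,s=snap('wrist','w11'); print(s['tool_pos'],s['tool_rot'],s['opening'])
cv2.imwrite('pics/w11b.png',p[:300,:,::-1])
P,C,u,v,ok=cloud('w11',300)
k=ok&(P[:,2]>.104)&(P[:,2]<.118)&(abs(P[:,0]-.46)<.08)&(abs(P[:,1]+.41)<.08); Q=P[k]; print('cap top',k.sum(),Q.mean(0),np.median(Q[:,2]),cv2.minEnclosingCircle((Q[:,:2]*1000).astype(np.float32)))
k=ok&(P[:,2]>.003)&(P[:,2]<.010)&(C[:,0]-C[:,2]>45)&(abs(P[:,0]-.46)<.1)&(abs(P[:,1]+.41)<.1); Q=P[k]; print('coaster',k.sum(),Q.mean(0),np.median(Q[:,2]),cv2.minEnclosingCircle((Q[:,:2]*1000).astype(np.float32)))
E
```

```text
pad [0.43360704 0.30650168 0.0428    ] [0.43363013 0.30650985 0.04437928]
[ 0.36459662 -0.41116352  0.2181668 ] [-3.14039239e+00  5.04430395e-04 -2.56989894e-03] 0.0907718371946479
cap top 1856 [ 0.47313886 -0.40045185  0.1111822 ] 0.11123984589676933 ((473.2315368652344, -400.09124755859375), 20.481826782226562)
coaster 3847 [ 0.47615607 -0.41361504  0.00606273] 0.006058177785384866 ((479.7883605957031, -407.5622253417969), 50.03219223022461)
```

View pics/w11b.png

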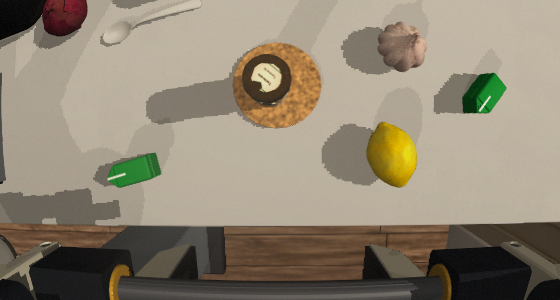

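Emit:
jog_arm(
  rows=[80, 22, -2.2, 0, 0, 80, 22, -2.2, 0, 0, 80, 22, -2.2, 0, 0, 80, 22, -2.2, 0, 0, 80, 20.6, -2.2, 0, 0, 80, 0, 0, 25, 0, 80, 0, 0, 30, 0, 80, 0, 0, 30, 0, 80, 0, 0, 30, 0, 80, 0, 0, 25, 0, 80, 0, 0, 15, 0, 80, 0, 0, 10, 0, 80, 0, 0, 0, 0, 80, 0, 0, 0, 0],
)

```text
time: 30.65
tool_pos: [0.4742, -0.3989, 0.055]
tool_rot: [3.141, -0.001, 0.0]
contact_force: [0.0, 0.6, -0.4]
opening: 0.0797
```

Emit:
jog_arm(
  rows=[30, 0, 0, 0, 0, 30, 0, 0, 0, 0, 30, 0, 0, 0, 0, 30, 0, 0, 0, 0, 30, 0, 0, 0, 0, 30, 0, 0, 0, 0, 30, 0, 0, 0, 0],
)

```text
time: 31.35
tool_pos: [0.4737, -0.3991, 0.0542]
tool_rot: [3.141, -0.0, -0.0]
contact_force: [-0.9, -0.3, 0.5]
opening: 0.0404
```

Emit:
jog_arm(
  rows=[30, 0, 0, -10, 0, 30, 0, 0, -20, 0, 30, 0, 0, -30, 0, 30, 0, 0, -30, 0, 30, 0, 0, -30, 0, 30, 0, -15, 0, 0, 30, -2, -25, 0, 0, 30, -2, -35, 0, 0, 30, -3, -40, 0, 0, 30, -3, -40, 0, 0, 30, -3, -40, 0, 0, 30, -3, -40, 0, 0, 30, -3, -40, 0, 0, 30, -3, -40, 0, 0, 30, -3, -40, 0, 0, 30, -3, -40, 0, 0, 30, -3, -40, 0, 0, 30, -3, -40, 0, 0, 30, -3, -40, 0, 0, 30, -3, -40, 0, 0],
)

```text
time: 33.35
tool_pos: [0.4335, 0.1577, 0.1749]
tool_rot: [-3.141, -0.001, -0.0]
contact_force: [0.9, 0.9, -1.0]
opening: 0.0401
```

Emit:
jog_arm(
  rows=[30, 0, -40, 0, 0, 30, 0, -40, 0, 0, 30, 0, -35, 0, 0, 30, 0, -25, 0, 0, 30, 0, -10, 0, 1.9, 30, 0, 0, 0, 0, 30, 0, 0, 0, 0],
)

```text
time: 34.05
tool_pos: [0.4337, 0.3058, 0.1743]
tool_rot: [3.141, 0.0, -0.032]
contact_force: [-0.4, -0.7, -0.7]
opening: 0.0404
```

Emit:
jog_arm(
  rows=[30, 0, 0, 20, 0, 30, 0, 0, 25, 0, 30, 0, 0, 20, 0, 30, 0, 0, 10, 0, 30, 0, 0, 5, 0, 30, 0, 0, 3, 0, 30, 0, 0, 3, 0, 30, 0, 0, 3, 0, 30, 0, 0, 0, 0],
  grip_force=45,
)

```text
time: 34.95
tool_pos: [0.4344, 0.306, 0.0858]
tool_rot: [-3.141, -0.001, -0.033]
contact_force: [-0.3, -3.4, 5.0]
opening: 0.0401
```

Emit:
jog_arm(
  rows=[30, 0, 0, 2, 0, 30, 0, 0, 2, 0, 30, 0, 0, 1, 0, 30, 0, 0, 0, 0],
)

```text
time: 35.35
tool_pos: [0.4345, 0.306, 0.0813]
tool_rot: [-3.141, -0.002, -0.033]
contact_force: [-1.4, -3.3, 8.9]
opening: 0.04
```

Emit:
jog_arm(
  rows=[30, 0, 0, 1, 0, 30, 0, 0, 1, 0, 30, 0, 0, 0, 0, 30, 0, 0, 0, 0],
)

```text
time: 35.75
tool_pos: [0.4346, 0.3061, 0.081]
tool_rot: [-3.141, -0.003, -0.033]
contact_force: [-5.6, -6.3, 21.6]
opening: 0.0402
```

End stop reached: the force rose to 21.6 N while z stopped moving. I'll hold there, then lift.

Emit:
jog_arm(
  rows=[30, 0, 0, 0.3, 0, 30, 0, 0, 0, 0, 30, 0, 0, 0, 0, 30, 0, 0, 0, 0, 30, 0, 0, 0, 0, 30, 0, 0, 0, 0, 30, 0, 0, 0, 0, 30, 0, 0, 0, 0, 30, 0, 0, 0, 0, 30, 0, 0, 0, 0, 30, 0, 0, 0, 0, 30, 0, 0, 0, 0, 30, 0, 0, 0, 0],
)

```text
time: 37.05
tool_pos: [0.4347, 0.3061, 0.081]
tool_rot: [-3.141, -0.003, -0.033]
contact_force: [-5.2, -7.0, 24.7]
opening: 0.0404
```

Emit:
jog_arm(
  rows=[30, 0, 0, -5, 0, 30, 0, 0, -10, 0, 30, 0, 0, -20, 0, 30, 0, 0, -30, 0, 30, 0, 0, -30, 0, 30, 0, 0, 0, -1.9, 30, 0, 15, 0, 0, 30, 2, 25, 0, 0, 30, 3, 35, 0, 0, 30, 3, 40, 0, 0, 30, 3, 40, 0, 0, 30, 3, 40, 0, 0, 30, 3, 40, 0, 0, 30, 3, 40, 0, 0, 30, 3, 40, 0, 0, 30, 3, 40, 0, 0, 30, 3, 40, 0, 0, 30, 3, 40, 0, 0, 30, 3, 40, 0, 0, 30, 3, 40, 0, 0],
)

```text
time: 39.05
tool_pos: [0.4705, -0.2107, 0.172]
tool_rot: [-3.14, 0.001, -0.002]
contact_force: [0.9, 0.0, -0.2]
opening: 0.0406
```

Emit:
jog_arm(
  rows=[30, 3, 40, 0, 0, 30, 3, 40, 0, 0, 30, 0, 40, 0, 0, 30, 0, 30, 0, 0, 30, 0, 20, 0, 0, 30, 0, 5, 0, 0, 30, 0, 0, 0, 0, 30, 0, 0, 0, 0],
)

```text
time: 39.85
tool_pos: [0.4774, -0.3827, 0.1724]
tool_rot: [-3.14, 0.001, 0.0]
contact_force: [-0.5, 0.1, -1.4]
opening: 0.0402
```

Emit:
jog_arm(
  rows=[30, 2.4, 12, 0, 0, 30, 0, 12.5, 0, 0, 30, 0, 0, 20, 0, 30, 0, 0, 30, 0, 30, 0, 0, 30, 0, 30, 0, 0, 20, 0, 30, 0, 0, 10, 0, 30, 0, 0, 3, 0, 30, 0, 0, 2, 0, 30, 0, 0, 1, 0, 30, 0, 0, 0, 0],
)

```text
time: 40.95
tool_pos: [0.4805, -0.4088, 0.0577]
tool_rot: [3.14, -0.001, -0.0]
contact_force: [0.0, 0.3, -0.5]
opening: 0.0402
```

Emit:
jog_arm(
  rows=[30, 0, 0, 1, 0, 30, 0, 0, 1, 0, 30, 0, 0, 0.5, 0, 30, 0, 0, 0, 0],
)

```text
time: 41.35
tool_pos: [0.48, -0.4084, 0.0542]
tool_rot: [-3.141, 0.0, -0.0]
contact_force: [0.1, 0.2, -0.8]
opening: 0.0402
```

Emit:
jog_arm(
  rows=[30, 0, 0, 0.5, 0, 30, 0, 0, 0.5, 0, 30, 0, 0, 0, 0],
)

```text
time: 41.65
tool_pos: [0.4801, -0.4085, 0.0542]
tool_rot: [3.141, -0.0, -0.0]
contact_force: [-1.2, 1.6, 5.5]
opening: 0.04
```

Contact at 5.5 N. Releasing, rising, and backing off to check from above.

Emit:
jog_arm(
  rows=[42, 0, 0, 0, 0, 46, 0, 0, 0, 0, 60, 0, 0, 0, 0, 80, 0, 0, 0, 0, 80, 0, 0, 0, 0, 80, 0, 0, 0, 0, 80, 0, 0, -20, 0, 80, 0, 0, -30, 0, 80, 0, 0, -30, 0, 80, 0, 0, -40, 0, 80, 0, 0, -40, 0, 80, -25, 0, 0, 0, 80, -30, 0, 0, 0, 80, -30, 0, 0, 0, 80, -25, 0, 0, 0, 80, 0, 0, 0, 0],
)

```text
time: 43.25
tool_pos: [0.3677, -0.4085, 0.2136]
tool_rot: [-3.141, 0.001, -0.003]
contact_force: [-0.1, 1.4, 0.2]
opening: 0.0798
```

```bash
python3 - <<'E' 2>/dev/null
from h import *
p,d,s=snap('wrist','w12'); print(s['tool_pos'],s['tool_rot'],s['opening'])
P,C,u,v,ok=cloud('w12',300)
k=ok&(P[:,2]>.104)&(P[:,2]<.118)&(abs(P[:,0]-.48)<.08)&(abs(P[:,1]+.41)<.08); Q=P[k]; print('cap top',k.sum(),Q.mean(0),np.median(Q[:,2]),Q[:,2].std(),cv2.minEnclosingCircle((Q[:,:2]*1000).astype(np.float32)))
k=ok&(P[:,2]>.003)&(P[:,2]<.010)&(C[:,0]-C[:,2]>45)&(abs(P[:,0]-.46)<.1)&(abs(P[:,1]+.41)<.1); Q=P[k]; print('coaster',k.sum(),Q.mean(0),np.median(Q[:,2]),cv2.minEnclosingCircle((Q[:,:2]*1000).astype(np.float32)))
E
```

```text
[ 0.36768677 -0.4084576   0.21363952] [-3.14144068e+00  8.73031177e-04 -2.55163765e-03] 0.07983378392627999
cap top 1926 [ 0.47940703 -0.40865226  0.11114261] 0.11124507584364926 0.0010675025251133143 ((479.75372314453125, -408.7538757324219), 20.144235610961914)
coaster 3926 [ 0.47208587 -0.40701824  0.00611582] 0.006121526975151864 ((479.7251281738281, -407.56005859375), 50.16953659057617)
```

Emit:
jog_arm(
  rows=[50, 0, -20, 0, 0, 50, 0, -36, 0, 0, 50, 0, -40, 0, 0, 50, 0, -40, 0, 0, 50, 0, -40, 0, 0, 50, 0, -40, 0, 0, 50, 0, -40, 0, 0, 50, 0, -40, 0, 0, 50, 0, -40, 0, 0, 50, 0, -40, 0, 0, 50, 0, -40, 0, 0, 50, 0, -40, 0, 0, 50, 0, -40, 0, 0, 50, 0, -40, 0, 0, 50, 0, -40, 0, 0, 50, 0, -40, 0, 0, 50, 0, -40, 0, 0, 50, 0, -36, 0, 1.9, 50, 0, -20, 0, 0, 50, 0, 0, 0, 0],
  grip_force=15,
)

```text
time: 45.3
tool_pos: [0.3708, 0.3067, 0.2131]
tool_rot: [-3.14, -0.0, -0.03]
contact_force: [0.1, -0.2, 0.2]
opening: 0.0501
```

Emit:
jog_arm(
  rows=[30, 25, 0, 0, 0, 30, 35, 0, 0, 0, 30, 35, 0, 0, 0, 30, 35, 0, 0, 0, 30, 0, 0, 0, 0, 30, 0, 0, 0, 0],
)

```text
time: 45.9
tool_pos: [0.5009, 0.2985, 0.2127]
tool_rot: [3.141, 0.001, -0.035]
contact_force: [-0.9, -0.9, 0.4]
opening: 0.0303
```

```bash
python3 - <<'E' 2>/dev/null
from h import *
p,d,s=snap('wrist','w13'); print(s['tool_pos'],s['tool_rot'],s['opening'])
knobs('w13',.070,.095,rmax=330)
E
```

```text
[0.50094928 0.29851153 0.21265547] [ 3.14112534e+00  1.42995420e-03 -3.46513199e-02] 0.030296189246650534
{'px': (np.float64(72.0), np.float64(136.0)), 'rect': array([575.7, 511.3, 309.2,   4.2,   0. ]), 'zmed': np.float64(0.0829), 'green': False, 'mean': array([578.1, 511.4])}
{'px': (np.float64(213.0), np.float64(7.0)), 'rect': array([686.4, 353.8,  59.1,  13.3,  88.7]), 'zmed': np.float64(0.0841), 'green': False, 'mean': array([683.8, 352.2]), 'line': (np.float64(82.7), 97, array([684.6, 356.6]))}
{'px': (np.float64(433.0), np.float64(62.0)), 'rect': array([613.8,  84.4, 233. ,  75.7,  65.5]), 'zmed': np.float64(0.083), 'green': False, 'mean': array([632.3, 147. ])}
{'px': (np.float64(273.0), np.float64(196.0)), 'rect': array([504.1, 304.5,  11.4,  29.4,  87.8]), 'zmed': np.float64(0.0753), 'green': False, 'mean': array([504.4, 304.4])}
{'px': (np.float64(439.0), np.float64(222.0)), 'rect': array([474.7, 132.9,  28.5,  58.8,  70.3]), 'zmed': np.float64(0.0806), 'green': False, 'mean': array([474. , 135.6]), 'line': (np.float64(-29.4), 53, array([486.1, 128.3]))}
{'px': (np.float64(499.0), np.float64(221.0)), 'rect': array([471.1,  51. ,  58.5,  28.8,   3.6]), 'zmed': np.float64(0.0805), 'green': False, 'mean': array([470.6,  54.6]), 'line': (np.float64(4.4), 40, array([485.1,  51.3]))}
{'px': (np.float64(103.0), np.float64(313.0)), 'rect': array([369.7, 512.3,   6.2,  58. ,  82.7]), 'zmed': np.float64(0.0831), 'green': False, 'mean': array([372.8, 511.8])}
```

Emit:
jog_arm(
  rows=[30, 3, -6.2, 15, 0, 30, 0, 0, 30, 0, 30, 0, 0, 30, 0, 30, 0, 0, 30, 0, 30, 0, 0, 25, 0, 30, 0, 0, 15, 0, 30, 0, 0, 6, 0, 30, 0, 0, 0, 0, 5, 0, 0, 0, 0, 5, 0, 0, 0, 0, 5, 0, 0, 0, 0, 5, 0, 0, 0, 0],
)

```text
time: 47.15
tool_pos: [0.5045, 0.3047, 0.0633]
tool_rot: [3.141, -0.001, -0.033]
contact_force: [-0.2, -5.0, 4.3]
opening: 0.0122
```

Emit:
jog_arm(
  rows=[5, -8, 0, 0, 0, 5, -8, 0, 0, 0, 5, -8, 0, 0, 0, 5, -8, 0, 0, 0, 5, -8, 0, 0, 0, 5, -8, 0, 0, 0, 5, -8, 0, 0, 0, 5, -8, 0, 0, 0, 5, -4, 0, 0, 0, 5, -2, 0, 0, 0, 5, -1, 0, 0, 0, 5, 0, 0, 0, 0],
)

```text
time: 48.35
tool_pos: [0.4345, 0.3071, 0.0633]
tool_rot: [3.142, -0.003, -0.033]
contact_force: [2.9, -5.5, 4.8]
opening: 0.0116
```

Emit:
jog_arm(
  rows=[30, 0, 0, 0, 0, 30, 0, 0, 0, 0, 30, 0, 0, 0, 0, 30, 0, 0, -20, 0, 30, 0, 0, -30, 0, 60, 0, 0, -40, 0, 60, -20, 0, -40, 0, 60, -25, 10, 0, 0, 60, -25, 20, 0, 0, 60, 0, 20, 0, 0, 60, 0, 0, 0, 0, 60, 0, 0, 0, 0],
)

```text
time: 49.55
tool_pos: [0.3619, 0.2604, 0.1926]
tool_rot: [-3.141, -0.001, -0.034]
contact_force: [-0.7, 0.5, 0.9]
opening: 0.06
```

```bash
python3 - <<'E' 2>/dev/null
from h import *
p,d,s=snap('wrist','w14'); print(s['time'],s['tool_pos'],s['opening'])
knobs('w14',.070,.095)
snap('scene','s2'); a=cv2.imread('pics/s2.png'); cv2.imwrite('pics/s2b.png',np.vstack([a[120:330],p[:240,:,::-1]]))
E
```

```text
49.55 [0.36185666 0.26041198 0.19261224] 0.05998516660973325
{'px': (np.float64(32.0), np.float64(118.0)), 'rect': array([467.4, 512. ,  11.6, 262.1,  88.2]), 'zmed': np.float64(0.083), 'green': False, 'mean': array([465.8, 511.9])}
{'px': (np.float64(419.0), np.float64(82.0)), 'rect': array([474.1, 132.9,  28.3,  58.9,  70. ]), 'zmed': np.float64(0.0808), 'green': False, 'mean': array([470.5, 135.7]), 'line': (np.float64(-19.5), 67, array([487.4, 127.4]))}
{'px': (np.float64(492.0), np.float64(93.0)), 'rect': array([470.5,  51.5,  58.9,  29. ,   4.6]), 'zmed': np.float64(0.0805), 'green': False, 'mean': array([467.8,  54.1]), 'line': (np.float64(6.6), 55, array([483.6,  51.2]))}
{'px': (np.float64(223.0), np.float64(126.0)), 'rect': array([433.3, 306.6,  12.4,  28.6,  87.5]), 'zmed': np.float64(0.0751), 'green': False, 'mean': array([433.1, 306.2])}
```

View pics/s2b.png

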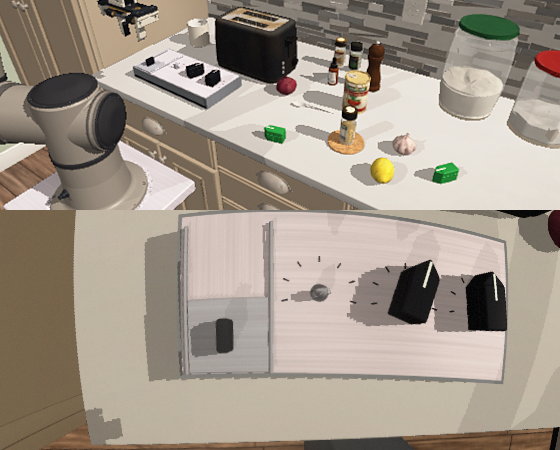

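The final view shows the shutter shut, both knobs on, the jar on its coaster and the bystanders in place. The arm is clear, so I'm handing in.

```bash
python3 -c "
from cell import hand_in
print(hand_in())"
```

```text
the job is handed in; nothing more can be done
None
```

The job is done and handed in at about 50 s of robot time; `hand_in` gave no verdict.

- **Knobs:** I found only two black knobs in the wrist and scene views. I pushed them onto the middle shaft and the one furthest from the well. In the last check their tops stood at 80.5–80.8 mm, against about 81.6 mm expected. That gap matches the camera's usual error, and their directions matched the flats.
- **Pad press:** I opened the shutter 70 mm and pressed the jar upright onto the pad to its end stop. I held it there for 1.3 s at about 22–25 N.
- **Jar:** It stands upright on the coaster, about 1 mm from its middle.
- **Shutter and surroundings:** The shutter grip is back within about 1 mm of its starting place. The bystanders look untouched in the final picture.

No check failed. The top camera was blocked throughout and not used, and I did not look at the pad again after the shutter was shut over it.

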